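# Find the unlocked bathroom drawer and hold it open at its line

### The arm

A 7-joint arm with a two-finger parallel gripper is mounted at the origin on the work surface. World frame = base frame: x ahead of the robot, y to its left, z up, the work surface at z = 0. Lengths are in m, angles in rad, forces in N, time in s.
With the tool pointing down it reaches from about 0.4 to 0.85 m from the base axis. Payload 10.4 kg.
Tool frame: the origin (TCP) lies between the finger pads, 19 mm behind the fingertips; this is the grasp point; z points along the fingers, y is the line along which they close (so a half turn about z gives the same grasp; the last joint's range is limited). The gripper opens to 87 mm and grips with 3 to 60 N. Pads are 19 mm wide; open, the fingers measure 117 mm over their backs; the gripper's body (75 mm by 190 mm) begins 51 mm behind the grasp point.
Start: joints at [-0.023, 0.332, -0.065, 1.46, 0.022, 1.35, -0.088], TCP at [0.625, 0, 0.241] pointing down, gripper open.
Joint ranges: [-2.6, 2.6], [-0.5, 2.12], [-1.47, 1.34], [0.16, 2.42], [-1.27, 4.41], [0.06, 2.06], [-2.6, 2.6]. Speed limits (rad/s): [2.22, 2.22, 2.79, 2.79, 3.14, 3.14, 3.14].

### API

Orientations are given as a unit quaternion [x, y, z, w].
In Python, from bench import read_state, cams, workorder gives the robot as it stands.
- The arm moves only by the shell command python3 -m crank 'ROWS' [FORCE]. ROWS is text: rows parted by semicolons, each of 5 numbers parted by spaces: the shift along the tool's x, y, z scaled (see below), then the turn about the tool's z scaled (see below), then the opening, from -1 (shut) to 1 (fully open). In form: dx dy dz yaw jaw; .... A call has 1 to 10 rows; each row shifts and turns the commanded pose from where the row before left it, along the tool's axes as they then stand; what a row does not reach is not made up. The controller multiplies each number of a shift by 200 mm and each number of a turn by 90 degrees. A row lasts 1/10 s, in which the tool goes at most 50 mm and 8.59 degrees, less where a joint would pass 70% of its speed; a pose out of reach is approached as far as the arm can. A call with a number of a shift or a turn outside -1 to 1 is refused whole. A call with a gripper value outside its range is refused whole. The fingers move at their own pace and stop on an object; FORCE is the grip in N (left out, the last holds). Time passes only in rows, so rows that do not move let the fingers close. It gives the time, the measured TCP pose, the force, the opening and the grip force at its end, in the units of the state.
- read_state(): the state, without advancing time (a new reading comes with each control period).
- cams.camera(name): name is "scene" or "side" or "wrist"; returns a dict with "img" (384x512x3 uint8, blue, green, red), "K" (3x3 intrinsics, pixels), "xyz" and "attitude" of the camera in the world; the wrist camera has in their place "mount" (4x4, takes a point from camera to tool coordinates, whose origin is the TCP and whose axes are the flange's). Camera axes: x right, y down, z forward; pixel columns grow to the right and rows downward; lengths in m; the calibration is good to about 2 mm. The wrist camera is an equidistant fisheye: a pixel r from the principal point sees the ray r / f radians off the axis. A picture is of the moment at which its call begins: read the wrist's pose just before it. There is no depth.
- workorder.close_job(): hands the job in; it is judged then, once.
The state is a dict: "time": time; "joint_positions": joint angles; "joint_vel": joint speeds; "joint_torque": joint torques, N m; "ee_pos": TCP position; "eef_rot": TCP orientation; "ft_force": force on the tool from outside, world axes, zero at the start; "torque": the same for the moment, N m; "width": finger opening in m; "grip_force": force on a finger pad.
Only numpy, scipy, OpenCV 4.12 (cv2) and the standard library are available. Lean on these libraries where they do the work, as an engineer would, in place of code of your own. Each camera call takes 0.05 s, during which the arm holds its last target. There are 200 camera calls.

### The job

One of the two little white-fronted drawers on the ledge has its hidden child lock undone and the other is still locked: try the handles to feel which one gives, without dragging the cases along. Pull the free drawer out by its handle until the red line across its rim is level with the front edge of its case, no further, and keep it there against its closing spring so that I can pick the tweezers out of the front tray. Finish while still holding it at the line, with the other drawer shut and the tumbler, jar, hairbrush and retainer case left where they are.

Things in the scene. Friction and masses are not known exactly. Their poses are not given: they have to be found in the camera images.
- case_a: Bamboo case of drawer module A, 200 deep (x) x 180 wide (y) x 115 mm high, standing loose on rubber feet, about 2.5 kg with its drawer: it slides if pulled with some 16 N or more. Origin at the centre of its underside; x points to its back, so its drawer comes out along its own -x. Stands beside module B; which is on the left varies. Both look alike from outside.
- case_b: Bamboo case of drawer module B, same size, weight and axes as case A.
- pull_a (a point): Middle of drawer A's dark steel bow handle: a level round bar 10 mm thick, 96 mm long between its posts, parallel to the case's y axis, 38 mm in front of the drawer front (33 mm clear gap behind the bar). When shut it is 150 mm from the case's centre along its -x; 85 mm above the ledge, 30 mm below the case's top. Moves with the drawer.
- pull_b (a point): Middle of the dark steel bow handle of drawer B, same shape, place and axes as that of drawer A.
- drawer_a: Drawer A, white front 177 x 108 mm. Its origin is at the case's origin when shut and moves along the case's -x; 75 mm out, its red line is level with the case's front edge. A spring closes it: 2 N just off shut, rising evenly to 6 N at the line; let go, it shuts. Unlocked, it runs freely past the line to a stop 40 mm beyond; locked, it gives 4 mm, then stops dead on its hidden catch.
- drawer_b: Drawer B, same size, origin, spring and behaviour as drawer A.
- mark_a (a point): Middle of the red line of drawer A, 5 mm wide, across the drawer's rim and down its sides, 100 mm above the ledge; hidden under the case's top while the drawer is shut.
- mark_b (a point): Middle of the red line of drawer B, as for drawer A.
- edge_a (a point): Middle of the top front edge of case A, 115 mm above the ledge. The red line is level with it when the line lies straight below this edge.
- edge_b (a point): Middle of the top front edge of case B.
- tumbler: Chrome tumbler standing on the ledge, 72 mm wide, 98 mm high; origin at the centre of its underside. Leave alone.
- jar: Glass jar with metal lid, 76 mm wide, 92 mm high; origin at the centre of its underside. Leave alone.
- hairbrush: White plastic hairbrush lying bristles up, about 220 mm long (x) and 68 mm wide, 31 mm high; origin at mid length on its underside. Leave alone.
- retainer_case: Mint plastic retainer case with a press button, 70 x 78 x 28 mm; origin at the centre of its underside. Leave alone.

How it is judged:
At the end, for the whole second after the job is handed in: One drawer's red line is within 6 mm of its case's front edge (69 to 81 mm out) and still, the fingers are at its handle (tool point within 60 mm of the bar's middle) and bear on it with at least 2 N; the other drawer is shut to within 2 mm (((x of mark_a in the frame of case_a between -0.106 and -0.094 m and linear speed of drawer_a below 0.02 m/s and contact force between the fingers and drawer_a above 2 N and distance between the grasp point and pull_a below 0.06 m and x of mark_b in the frame of case_b above -0.027 m) or (x of mark_b in the frame of case_b between -0.106 and -0.094 m and linear speed of drawer_b below 0.02 m/s and contact force between the fingers and drawer_b above 2 N and distance between the grasp point and pull_b below 0.06 m and x of mark_a in the frame of case_a above -0.027 m))); the arm keeps its last pose, push and grip.
It fails at once if a drawer is pulled more than 15 mm past its line (x of mark_a in the frame of case_a below -0.115 m or x of mark_b in the frame of case_b below -0.115 m).
It fails at once if a drawer case is dragged more than 15 mm (distance of any of case_a, case_b from where it was at the start of the episode above 0.015 m).
It fails at once if the tumbler, jar, hairbrush or retainer case is moved more than 10 mm or tipped (distance of any of tumbler, jar, hairbrush, retainer_case from where it was at the start of the episode above 0.01 m or angle between any of tumbler, jar's own z axis and vertical above 0.3 rad).
It also fails if it takes over 51 s, if anything falls off the work surface, if the arm or the gripper's body presses on something with over 40 N, if the wrist force passes 120 N, or if a joint passes its speed limit or range.

## Working session

There is one attempt and no reset: what is moved stays moved. The work goes in short steps, Python scripts to look and compute and a shell command to move; the robot and the scene stay as the last step left them, time stands still between calls to the robot, and variables do not carry over. Pictures are saved under pics/ and viewed, at most 10 in all, crops included, and the job is handed in when it is done.

```bash
mkdir -p pics
cat > h.py <<'E'
import numpy as np,cv2
from scipy.spatial.transform import Rotation as R
from bench import read_state,cams,workorder
def ray(c,uv):
    d=np.linalg.inv(c["K"])@np.array([*uv,1.])
    a=np.array(c["attitude"]); Rm=R.from_quat(a).as_matrix() if a.size==4 else a.reshape(3,3)
    return np.array(c["xyz"]),Rm@d
def plane(c,uv,z):
    o,d=ray(c,uv); return o+d*(z-o[2])/d[2]
E
python3 - <<'E'
from h import *
for n in("scene","side"):
    c=cams.camera(n);cv2.imwrite(f"pics/{n}0.png",c["img"]);print(n,c["K"],c["xyz"],c["attitude"])
s=read_state();print({k:np.round(v,3) for k,v in s.items()})
E
```

```text
scene [[388.54389646   0.         260.33980114]
 [  0.         388.54389646 193.16542885]
 [  0.           0.           1.        ]] [ 1.21481635 -0.33520217  1.12806222] [ 0.81939157  0.4895436  -0.15205986 -0.25655861]
side [[475.82340191   0.         254.93334594]
 [  0.         475.82340191 185.36804602]
 [  0.           0.           1.        ]] [ 0.87999065 -0.91903575  0.9882747 ] [ 0.90300241  0.15017103 -0.07107633 -0.3962114 ]
{'time': np.float64(0.1), 'joint_positions': array([-0.023,  0.333, -0.065,  1.461,  0.022,  1.35 , -0.089]), 'joint_vel': array([ 0.001, -0.002,  0.001, -0.001,  0.002,  0.   ,  0.   ]), 'joint_torque': array([ 0.0000e+00, -6.2454e+01,  2.4000e-02, -3.9072e+01, -6.2000e-02,
        3.7000e-02,  0.0000e+00]), 'ee_pos': array([0.625, 0.   , 0.241]), 'eef_rot': array([ 0.707,  0.707, -0.   , -0.   ]), 'ft_force': array([ 0.23 , -0.65 , -0.245]), 'torque': array([-0.023, -0.034,  0.03 ]), 'grip_force': np.float64(0.0), 'width': np.float64(0.087)}
```

View pics/scene0.png

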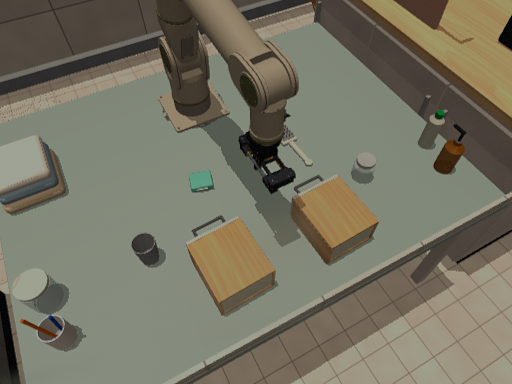

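View pics/side0.png

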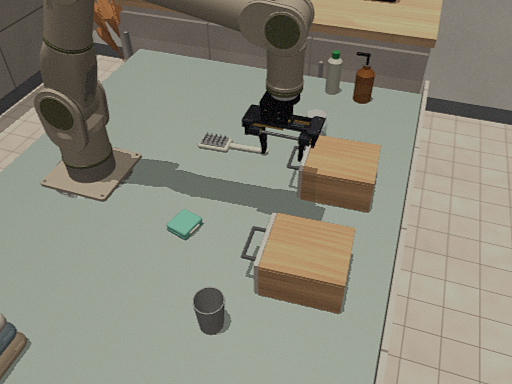

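Both views show two modules with their white fronts and bow handles facing the robot: one at scene px (335,215), the other at (232,262). The brush is near the first one, and the tumbler and retainer case are clear of both.

```bash
cat > seg.py <<'E'
from h import *
for n in("scene","side"):
    c=cams.camera(n);im=c["img"];hsv=cv2.cvtColor(im,cv2.COLOR_BGR2HSV)
    seeds=dict(scene=[(340,205),(232,255)],side=[(345,160),(310,245)])[n]
    for s in seeds:
        ref=np.median(im[s[1]-5:s[1]+6,s[0]-5:s[0]+6].reshape(-1,3),0)
        m=((np.abs(im.astype(float)-ref).max(2)<38)).astype(np.uint8)*255
        m=cv2.morphologyEx(m,cv2.MORPH_OPEN,np.ones((3,3)))
        m=cv2.morphologyEx(m,cv2.MORPH_CLOSE,np.ones((5,5)))
        _,l=cv2.connectedComponents(m); r=(l==l[s[1],s[0]]).astype(np.uint8)
        k=max(cv2.findContours(r,0,1)[0],key=cv2.contourArea)[:,0]
        P=np.array([plane(c,p,.115)[:2] for p in k])
        (x,y),wh,a=cv2.minAreaRect((P*1000).astype(np.float32))
        b=cv2.boxPoints(((x,y),wh,a))
        print(n,s,ref,"ctr",round(x),round(y),"wh",np.round(wh),"ang",round(a,1),np.round(b).tolist())
E
python3 seg.py
```

```text
scene (340, 205) [ 78. 125. 158.] ctr 762 174 wh [199. 184.] ang 2.4 [[659.0, 262.0], [667.0, 78.0], [866.0, 86.0], [858.0, 270.0]]
scene (232, 255) [ 82. 129. 158.] ctr 750 -158 wh [200. 232.] ang 3.3 [[643.0, -48.0], [657.0, -279.0], [857.0, -268.0], [843.0, -36.0]]
side (345, 160) [111. 152. 180.] ctr 748 336 wh [401. 511.] ang 1.2 [[542.0, 588.0], [553.0, 77.0], [953.0, 85.0], [943.0, 596.0]]
side (310, 245) [108. 149. 180.] ctr 751 -184 wh [203. 181.] ang 3.1 [[644.0, -99.0], [654.0, -279.0], [857.0, -268.0], [847.0, -88.0]]
```

Left case centre is about (762,172) mm at yaw 2.4°, and right case centre about (751,-184) at 3.1°. That puts the handles at about (612,166) and (601,-192). I'll go above the left handle and look with the wrist camera.

```bash
python3 -m crank '0.21 -0.016 0 0 -0.36; 0.21 -0.016 0 0 -0.36; 0.21 -0.016 0 0 -0.36; 0.2 -0.016 0 0 -0.36; 0 0 0.2 -0.027 -0.36; 0 0 0.2 0 -0.36; 0 0 0 0 -0.36; 0 0 0 0 -0.36' 10
cat > w.py <<'E'
import sys
from h import *
s=read_state();c=cams.camera("wrist")
cv2.imwrite(sys.argv[1],c["img"]);print(np.round(c["mount"],4).tolist(),c["K"].tolist())
print({k:np.round(s[k],4).tolist() for k in("time","ee_pos","eef_rot","ft_force","width","grip_force")})
T=np.array(c["mount"]);Rt=R.from_quat(s["eef_rot"]).as_matrix()
def wray(uv):
    K=c["K"];x=(uv[0]-K[0,2])/K[0,0];y=(uv[1]-K[1,2])/K[1,1];r=np.hypot(x,y)
    d=np.array([np.sin(r)*x/r,np.sin(r)*y/r,np.cos(r)])
    o=Rt@T[:3,3]+s["ee_pos"];return o,Rt@T[:3,:3]@d
E
python3 w.py pics/w1.png
```

```text
time: 1.0
ee_pos: [0.6122, 0.1657, 0.1618]
eef_rot: [0.692, 0.722, -0.0, -0.0]
ft_force: [0.4, 0.3, 0.5]
width: 0.0323
grip_force: 0.0
[[0.0007, -0.9698, -0.2439, 0.0663], [1.0, 0.0005, 0.0008, 0.0005], [-0.0006, -0.2439, 0.9698, -0.1439], [0.0, 0.0, 0.0, 1.0]] [[297.3186396354542, 0.0, 249.17397778741332], [0.0, 297.3186396354542, 187.83751275535107], [0.0, 0.0, 1.0]]
{'time': 1.0, 'ee_pos': [0.6122, 0.1657, 0.1618], 'eef_rot': [0.6921, 0.7218, -0.0004, -0.0002], 'ft_force': [0.3664, 0.3119, 0.4783], 'width': 0.0323, 'grip_force': 0.0}
```

View pics/w1.png

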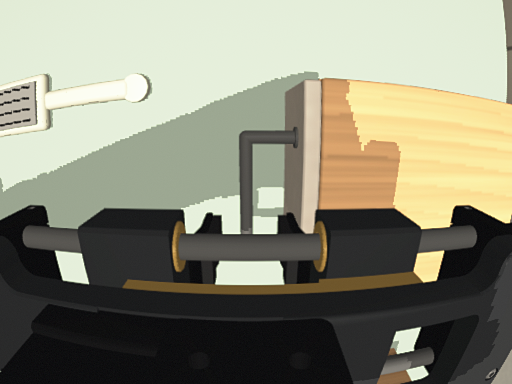

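The wrist view shows the bar at column ~246, centred between the fingers (columns 218 and 280). The upper post is at row ~137 and the brush is far off to the side. Next I'll cast the bar points.

```bash
cat >> w.py <<'E'
for a in sys.argv[2:]:
    uv=list(map(float,a.split(",")));o,d=wray(uv);p=o+d*(.085-o[2])/d[2];print(uv,np.round(p,4),"tool",np.round(Rt.T@(p-s["ee_pos"]),4))
E
python3 w.py pics/w1b.png 246,160 246,220 246,137 | tail -3
python3 -m crank '0 0 0.19 0 -0.36; 0 0 0.18 0 -0.36; 0 0 0 0 -0.36'
```

```text
[246.0, 160.0] [0.6101 0.198  0.085 ] tool [ 0.0321 -0.0017  0.0783]
[246.0, 220.0] [0.612 0.15  0.085] tool [-0.016  -0.0018  0.0782]
[246.0, 137.0] [0.6094 0.2154 0.085 ] tool [ 0.0495 -0.0017  0.0783]
time: 1.4
ee_pos: [0.6105, 0.1652, 0.0847]
eef_rot: [0.692, 0.722, -0.002, -0.001]
ft_force: [-0.7, -1.0, 0.2]
width: 0.028
grip_force: 0.0
```

```bash
python3 -m crank '0 0 0 0 -1; 0 0 0 0 -1; 0 0 0 0 -1; 0 0 0 0 -1' 20; python3 -m crank '0 -0.01 0 0 -1; 0 0 0 0 -1; 0 0 0 0 -1'; python3 -m crank '0 -0.01 0 0 -1; 0 0 0 0 -1; 0 0 0 0 -1'
```

```text
time: 1.8
ee_pos: [0.61, 0.1664, 0.0897]
eef_rot: [0.692, 0.722, -0.002, -0.001]
ft_force: [-18.1, -3.1, 15.0]
width: 0.0093
grip_force: 20.0
time: 2.1
ee_pos: [0.6098, 0.1664, 0.0898]
eef_rot: [0.692, 0.722, 0.0, -0.0]
ft_force: [-9.0, -1.2, 7.2]
width: 0.009
grip_force: 20.0
time: 2.4
ee_pos: [0.6096, 0.1664, 0.0897]
eef_rot: [0.692, 0.722, 0.002, 0.001]
ft_force: [-1.6, -0.6, 8.7]
width: 0.0088
grip_force: 20.0
```

```bash
for i in 1; do python3 -m crank '0 -0.01 0 0 -1; 0 0 0 0 -1; 0 0 0 0 -1'; python3 -m crank '0 -0.01 0 0 -1; 0 0 0 0 -1; 0 0 0 0 -1';python3 -m crank '0 -0.01 0 0 -1; 0 0 0 0 -1; 0 0 0 0 -1'; done
```

```text
time: 2.7
ee_pos: [0.6081, 0.1663, 0.0897]
eef_rot: [0.692, 0.722, 0.002, 0.001]
ft_force: [2.0, 0.2, 6.4]
width: 0.0089
grip_force: 20.0
time: 3.0
ee_pos: [0.6061, 0.1662, 0.0897]
eef_rot: [0.692, 0.722, 0.002, 0.001]
ft_force: [1.4, -0.2, 6.3]
width: 0.0092
grip_force: 20.0
time: 3.3
ee_pos: [0.6054, 0.1661, 0.0897]
eef_rot: [0.692, 0.722, 0.003, 0.002]
ft_force: [8.7, 1.1, 1.7]
width: 0.009
grip_force: 20.0
```

```bash
python3 -m crank '0 -0.003 0 0 -1; 0 0 0 0 -1; 0 0 0 0 -1'
```

```text
time: 3.6
ee_pos: [0.6053, 0.1662, 0.0897]
eef_rot: [0.692, 0.722, 0.004, 0.002]
ft_force: [11.5, 1.0, -0.6]
width: 0.009
grip_force: 20.0
```

It stops dead after 4 mm, so the left drawer is locked. I'll ease it shut, release, and go to the right handle.

```bash
python3 -m crank '0 0.01 0 0 -1; 0 0.01 0 0 -1; 0 0.01 0 0 -1; 0 0 0 0 -1; 0 0 0 0 -0.36; 0 0 0 0 -0.36; 0 0 0 0 -0.36; 0 0 -0.19 0 -0.36; 0 0 -0.19 0 -0.36; 0 0 0 0 -0.36'
python3 -m crank '-0.223 -0.015 0 0 -0.36; -0.223 -0.015 0 0 -0.36; -0.223 -0.015 0 0 -0.36; -0.223 -0.015 0 0 -0.36; -0.223 -0.015 0 0 -0.36; -0.223 -0.015 0 0 -0.36; -0.223 -0.015 0 0 -0.36; -0.223 -0.015 0 0 -0.36; 0 0 0 -0.008 -0.36; 0 0 0 0 -0.36'
python3 w.py pics/w2.png; python3 seg.py|grep -v 345
```

```text
time: 4.6
ee_pos: [0.6101, 0.1667, 0.169]
eef_rot: [0.692, 0.722, 0.004, 0.002]
ft_force: [-0.1, 0.4, 0.9]
width: 0.0275
grip_force: 0.0
time: 5.6
ee_pos: [0.5982, -0.1929, 0.1627]
eef_rot: [0.688, 0.725, -0.0, -0.0]
ft_force: [1.2, 1.1, -1.0]
width: 0.0279
grip_force: 0.0
[[0.0007, -0.9698, -0.2439, 0.0663], [1.0, 0.0005, 0.0008, 0.0005], [-0.0006, -0.2439, 0.9698, -0.1439], [0.0, 0.0, 0.0, 1.0]] [[297.3186396354542, 0.0, 249.17397778741332], [0.0, 297.3186396354542, 187.83751275535107], [0.0, 0.0, 1.0]]
{'time': 5.6, 'ee_pos': [0.5982, -0.1929, 0.1627], 'eef_rot': [0.6883, 0.7255, -0.0003, -0.0003], 'ft_force': [1.2376, 1.0527, -1.0277], 'width': 0.0279, 'grip_force': 0.0}
scene (340, 205) [ 77. 122. 154.] ctr 762 174 wh [199. 185.] ang 2.4 [[659.0, 262.0], [667.0, 78.0], [866.0, 86.0], [858.0, 270.0]]
scene (232, 255) [ 78. 124. 153.] ctr 752 -182 wh [199. 183.] ang 3.2 [[647.0, -96.0], [658.0, -279.0], [857.0, -268.0], [847.0, -85.0]]
side (310, 245) [113. 155. 186.] ctr 751 -184 wh [202. 181.] ang 3.0 [[645.0, -98.0], [654.0, -279.0], [856.0, -269.0], [847.0, -88.0]]
```

View pics/w2.png

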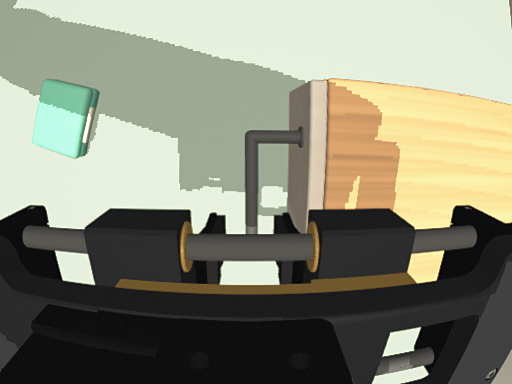

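The right case hasn't moved. The bar is at column ~252, about 1.5 mm ahead of the finger centre. I'll shift, descend and grip.

```bash
python3 -m crank '0 0.007 0.19 0 -0.36; 0 0 0.185 0 -0.36; 0 0 0 0 -0.36; 0 0 0 0 -1; 0 0 0 0 -1; 0 0 0 0 -1; 0 0 0 0 -1' 20; python3 -m crank '0 -0.01 0 0 -1; 0 0 0 0 -1; 0 0 0 0 -1'; python3 -m crank '0 -0.01 0 0 -1; 0 0 0 0 -1; 0 0 0 0 -1'
```

```text
time: 6.45
ee_pos: [0.5998, -0.1919, 0.0902]
eef_rot: [0.688, 0.726, -0.0, -0.0]
ft_force: [-7.4, 1.6, 8.5]
width: 0.0089
grip_force: 20.0
time: 6.75
ee_pos: [0.5996, -0.1919, 0.0902]
eef_rot: [0.687, 0.726, 0.001, 0.002]
ft_force: [0.3, 0.1, 8.7]
width: 0.009
grip_force: 20.0
time: 7.05
ee_pos: [0.5978, -0.192, 0.0902]
eef_rot: [0.687, 0.726, 0.001, 0.002]
ft_force: [0.2, 0.2, 6.1]
width: 0.0093
grip_force: 20.0
```

```bash
python3 -m crank '0 -0.01 0 0 -1; 0 0 0 0 -1; 0 0 0 0 -1'; python3 -m crank '0 -0.01 0 0 -1; 0 0 0 0 -1; 0 0 0 0 -1'; python3 -m crank '0 -0.005 0 0 -1; 0 0 0 0 -1; 0 0 0 0 -1'
```

```text
time: 7.35
ee_pos: [0.5958, -0.1921, 0.0902]
eef_rot: [0.687, 0.726, 0.001, 0.002]
ft_force: [1.3, 0.3, 6.8]
width: 0.0089
grip_force: 20.0
time: 7.65
ee_pos: [0.5939, -0.1922, 0.0902]
eef_rot: [0.687, 0.726, 0.001, 0.002]
ft_force: [0.0, 0.8, 6.6]
width: 0.0095
grip_force: 20.0
time: 7.95
ee_pos: [0.5929, -0.1922, 0.0902]
eef_rot: [0.687, 0.726, 0.001, 0.002]
ft_force: [2.2, -0.3, 7.3]
width: 0.0092
grip_force: 20.0
```

It's past 4 mm at only ~2 N, so the right drawer is the free one. Pulling on smoothly.

```bash
python3 -m crank '0 -0.02 0 0 -1; 0 -0.03 0 0 -1; 0 -0.03 0 0 -1; 0 -0.03 0 0 -1; 0 -0.03 0 0 -1; 0 -0.03 0 0 -1; 0 -0.02 0 0 -1; 0 0 0 0 -1; 0 0 0 0 -1' 25; python3 seg.py|grep -v 345
```

```text
time: 8.85
ee_pos: [0.5552, -0.1943, 0.0902]
eef_rot: [0.687, 0.726, 0.001, 0.002]
ft_force: [4.6, -0.1, 6.3]
width: 0.0085
grip_force: 25.0
scene (340, 205) [ 77. 122. 155.] ctr 762 174 wh [199. 184.] ang 2.7 [[658.0, 261.0], [667.0, 77.0], [866.0, 86.0], [857.0, 270.0]]
scene (232, 255) [ 78. 124. 153.] ctr 750 -182 wh [204. 183.] ang 3.2 [[643.0, -96.0], [653.0, -279.0], [857.0, -268.0], [846.0, -85.0]]
side (310, 245) [111. 153. 184.] ctr 734 -184 wh [238. 181.] ang 3.0 [[610.0, -100.0], [620.0, -281.0], [857.0, -269.0], [848.0, -88.0]]
```

```bash
python3 -m crank '0 -0.03 0 0 -1; 0 -0.03 0 0 -1; 0 -0.03 0 0 -1; 0 -0.03 0 0 -1; 0 -0.02 0 0 -1; 0 -0.01 0 0 -1; 0 0 0 0 -1; 0 0 0 0 -1'
python3 - <<'E'
from h import *
ims=[]
for n,(u,v) in dict(scene=(215,250),side=(280,250)).items():
    c=cams.camera(n);cv2.imwrite(f"pics/{n}3.png",c["img"]);ims.append(cv2.resize(c["img"][v-80:v+80,u-80:u+80],(400,400),interpolation=2))
cv2.imwrite("pics/c3.png",np.hstack(ims))
E
```

```text
time: 9.75
ee_pos: [0.5256, -0.196, 0.0901]
eef_rot: [0.687, 0.726, 0.001, 0.002]
ft_force: [5.9, -0.0, 4.9]
width: 0.0091
grip_force: 25.0
```

View pics/c3.png

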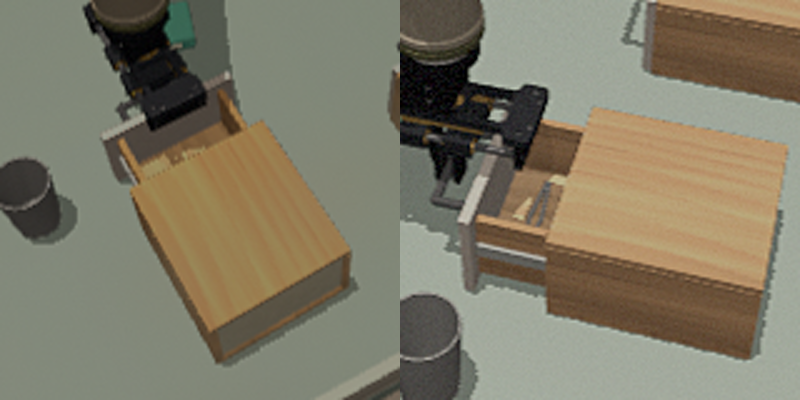

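The right drawer is open with the tray showing, and the case stayed put. The tool has travelled 74 mm and the pull is about 6 N. Next I'll look for red pixels near the case front edge, around side px (259,262).

Run:
```python
from h import *
for n in("scene","side"):
    c=cams.camera(n);im=c["img"].astype(int)
    m=(im[...,2]-im[...,1]>50)&(im[...,1]-im[...,0]<25)
    ys,xs=np.nonzero(m[180:320,150:350]);print(n,len(xs),[(x+150,y+180,im[y+180,x+150].tolist()) for x,y in zip(xs,ys)][:10])
    if n=="side":
        for z in(.1,.05): 
            # case front right corner expected
            print([im[v,252:264].tolist() for v in (258,264)][0:2])
s=read_state();c=cams.camera("wrist");im=c["img"]
cv2.imwrite("pics/w4.png",cv2.resize(im,(768,576)))
```

```text
scene 0 []
side 0 []
[[[88, 110, 129], [92, 126, 156], [86, 113, 142], [96, 105, 114], [89, 93, 95], [83, 106, 132], [88, 120, 153], [84, 115, 147], [80, 111, 142], [107, 147, 174], [115, 159, 186], [117, 158, 187]], [[51, 67, 93], [41, 62, 81], [37, 57, 78], [33, 53, 77], [54, 83, 107], [69, 100, 131], [83, 116, 147], [106, 146, 179], [107, 149, 185], [107, 150, 185], [109, 151, 187], [106, 148, 183]]]
[[[88, 110, 129], [92, 126, 156], [86, 113, 142], [96, 105, 114], [89, 93, 95], [83, 106, 132], [88, 120, 153], [84, 115, 147], [80, 111, 142], [107, 147, 174], [115, 159, 186], [117, 158, 187]], [[51, 67, 93], [41, 62, 81], [37, 57, 78], [33, 53, 77], [54, 83, 107], [69, 100, 131], [83, 116, 147], [106, 146, 179], [107, 149, 185], [107, 150, 185], [109, 151, 187], [106, 148, 183]]]
```

View pics/w4.png

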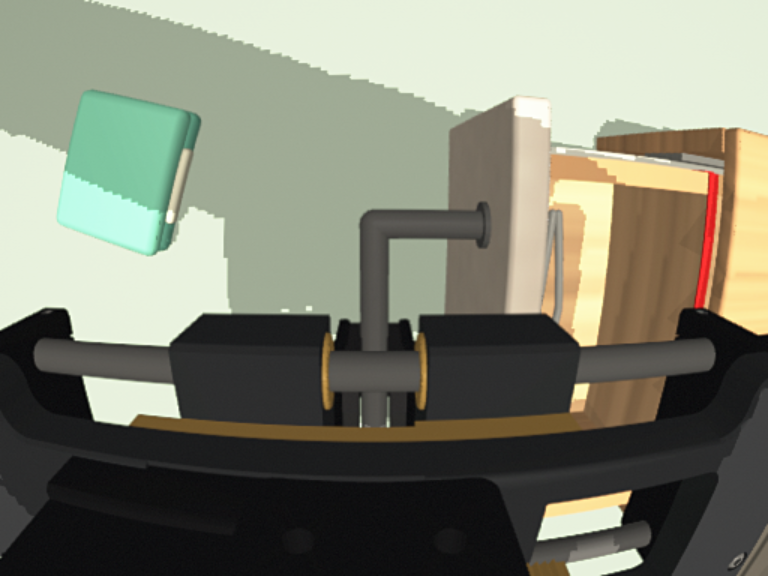

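The wrist view shows the red line at (712,190), just ahead of the case's top front edge at (725,165) and about (723,190). I'll cast both onto their planes.

```bash
cat > m.py <<'E'
import sys; sys.argv=["w.py","pics/tmp.png"]
exec(open("w.py").read())
im=c["img"].astype(int); b=np.array([np.cos(np.radians(3.1)),np.sin(np.radians(3.1))])
m=(im[...,2]>150)&(im[...,1]<80)
def hit(uv,z):
    o,d=wray(uv);p=o+d*(z-o[2])/d[2];return p[:2]@b*1000
for v in range(116,204,8):
    xs=np.nonzero(m[v,440:])[0]+440
    if len(xs)==0: continue
    row=im[v,xs.max()+1:xs.max()+16].sum(1); e=xs.max()+1+np.argmax(np.abs(np.diff(row)[1:]))+1.5
    print(v,xs.min(),xs.max(),"red",round(hit((xs.min()-.5,v),.1),1),round(hit((xs.max()+.5,v),.1),1),"edge px",e,"edge",round(hit((e,v),.115),1),row.tolist())
print("case front edge from scene", np.array([651.5,-187])@b)
E
python3 m.py
```

```text
[[0.0006, -0.9698, -0.2439, 0.0663], [1.0, 0.0005, 0.0008, 0.0005], [-0.0006, -0.2439, 0.9698, -0.1439], [0.0, 0.0, 0.0, 1.0]] [[297.3186396354542, 0.0, 249.17397778741332], [0.0, 297.3186396354542, 187.83751275535107], [0.0, 0.0, 1.0]]
{'time': 10.0, 'ee_pos': [0.5257, -0.196, 0.0901], 'eef_rot': [0.6873, 0.7264, 0.0015, 0.0023], 'ft_force': [5.6757, 0.4225, 5.0761], 'width': 0.0093, 'grip_force': 25.0003}
116 473 477 red 638.3 642.5 edge px 481.5 edge 631.2 [379, 486, 529, 539, 366, 264, 280, 303, 309, 315, 318, 347, 464, 566, 616]
124 472 478 red 637.9 643.8 edge px 481.5 edge 631.6 [499, 508, 502, 261, 229, 248, 272, 292, 306, 307, 335, 522, 614, 638, 657]
132 472 477 red 638.3 643.4 edge px 480.5 edge 631.2 [462, 573, 580, 412, 255, 263, 275, 263, 249, 243, 253, 408, 513, 572, 611]
140 471 477 red 638.0 643.9 edge px 480.5 edge 631.7 [561, 569, 549, 274, 244, 270, 270, 273, 259, 259, 360, 511, 588, 618, 638]
148 471 476 red 638.6 643.7 edge px 479.5 edge 631.5 [555, 564, 562, 275, 239, 262, 269, 280, 291, 303, 364, 495, 577, 616, 637]
156 470 475 red 638.4 643.5 edge px 478.5 edge 631.3 [510, 538, 533, 276, 250, 268, 276, 285, 288, 293, 328, 456, 546, 538, 624]
164 469 474 red 638.4 643.4 edge px 477.5 edge 631.3 [491, 544, 545, 363, 255, 267, 288, 296, 304, 304, 339, 465, 562, 608, 630]
172 468 473 red 638.4 643.5 edge px 476.5 edge 631.3 [470, 535, 531, 282, 227, 257, 275, 283, 297, 299, 346, 473, 576, 622, 644]
180 467 472 red 638.4 643.6 edge px 475.5 edge 631.4 [503, 519, 515, 300, 250, 268, 277, 276, 277, 278, 312, 441, 563, 607, 629]
188 465 471 red 637.8 643.8 edge px 474.5 edge 631.6 [517, 524, 521, 276, 237, 260, 273, 268, 261, 258, 347, 511, 589, 617, 635]
196 464 469 red 638.0 643.1 edge px 473.5 edge 631.8 [399, 524, 531, 462, 264, 240, 254, 255, 260, 253, 252, 381, 524, 585, 620]
case front edge from scene 640.433902689374
```

The red line centre is at 641 mm. The case's top edge (the bright transition at ~489 px) comes out at 639–640 mm, so the drawer is level within about 2 mm, and tool travel gives 74 mm. Both cases are unmoved and the grip is steady, so I'm handing in.

```bash
python3 -c "
from bench import workorder; print(workorder.close_job())"
```

```text
the job is handed in; nothing more can be done
None
```

The right-hand drawer was the unlocked one: it is pulled out about 74 mm, with its red line level with the case edge to within about 2 mm by camera, and the gripper is still holding it there; the left-hand drawer is locked and I pushed it back shut, neither case measurably moved, nothing else was touched, and the job is handed in but I was given no verdict.

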